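# Inks and glue into their anti-tip stands

## Task

So that nothing gets knocked over while drawing, put the three ink bottles and the glue stick into the low wooden stands that fit them: the square bottle in the stand with the square well, one round bottle in each of the two stands with the wide round well, and the slim glue stick in the stand with the narrow well. Set each one down upright on the floor of its well; do not tip or drop any, and leave the tall jar and the red paint tube where they are.

Things in the scene. Friction and masses are not known exactly. Their poses are not given: they have to be found in the camera images.
- square_bottle_center (a point): the square ink bottle: upright, body 46 x 46 mm and 42 mm high with upright flat sides, round black cap on top (29 mm across), 58 mm high in all. This point is its centre, 29 mm above its underside; its x and y axes are square to the flat sides, z is up. Grip it by two opposite flat sides
- round_bottle_a_center (a point): one of the two alike round ink bottles: upright, 45 mm across, 70 mm high, ribbed black cap (about 29 mm across, from 54 mm up to the top). This point is its centre, 35 mm above its underside, on its upright axis; z is up, yaw is of no account. Grip its body, from about 10 to 50 mm above the underside
- round_bottle_b_center (a point): the other of the two alike round ink bottles: upright, 45 mm across, 70 mm high, ribbed black cap (about 29 mm across, from 54 mm up to the top). This point is its centre, 35 mm above its underside, on its upright axis; z is up, yaw is of no account. Grip its body, from about 10 to 50 mm above the underside
- glue_center (a point): the slim round glue stick (yellow with a red cap), upright: body 25 mm across up to 66 mm, cap 27 mm across above that, 92 mm high. This point is its centre, 46 mm above its underside, on its upright axis; z is up, yaw is of no account
- square_stand_well (a point): low fixed wooden square block, 84 x 84 mm, 12 mm high, cork on the floor of its well. This point is the centre of the well's floor, 5 mm above the table; the well is 7 mm deep, square, 60 x 60 mm, for the square bottle, which enters only if turned to within about 15 degrees of the well's sides (any of the four ways round). The x and y axes are square to the well's sides
- round_stand_1_well (a point): low fixed wooden round disc, 84 mm across, 12 mm high, cork on the floor of its well. This point is the centre of the well's floor, 5 mm above the table; the well is 7 mm deep, round, 60 mm across, for either round bottle
- round_stand_2_well (a point): low fixed wooden round disc, 84 mm across, 12 mm high, cork on the floor of its well. This point is the centre of the well's floor, 5 mm above the table; the well is 7 mm deep, round, 60 mm across, for either round bottle
- narrow_stand_well (a point): low fixed wooden small round disc, 64 mm across, 12 mm high, cork on the floor of its well. This point is the centre of the well's floor, 5 mm above the table; the well is 7 mm deep, round, 40 mm across, for the glue stick
- tall_jar: a tall round jar with a wide black lid, 45 mm across, 105 mm high, standing at the left, no part of the job: leave it where it is. Its origin is the centre of its underside
- red_tube: a red paint tube lying flat at the right, 92 x 28 mm, 21 mm high, no part of the job: leave it where it is. Its origin is under its middle, on the table; its y axis runs along it
Mind the look-alikes: they are no part of the job. Leave any blue look-alike of the part that bears glue_center alone.

How it is judged (in metres and radians):
At the end, for the whole second after the job is handed in: The square bottle is in the square well, each wide round well holds one of the two round bottles, the glue stick is in the narrow well: each within 12 mm of the well's centre, resting on the well's floor (no more than 4 mm above it), leaning less than 0.1 rad, released and at rest (horizontal distance between square_bottle_center and square_stand_well below 0.012 m and z of square_bottle_center in the frame of square_stand_well below 0.033 m and angle between each of square_bottle_center, glue_center's own z axis and vertical below 0.1 rad and horizontal distance between glue_center and narrow_stand_well below 0.012 m and z of glue_center in the frame of narrow_stand_well below 0.05 m and (((horizontal distance between round_bottle_a_center and round_stand_1_well below 0.012 m and z of round_bottle_a_center in the frame of round_stand_1_well below 0.039 m and angle between round_bottle_a_center's own z axis and vertical below 0.1 rad) and (horizontal distance between round_bottle_b_center and round_stand_2_well below 0.012 m and z of round_bottle_b_center in the frame of round_stand_2_well below 0.039 m and angle between round_bottle_b_center's own z axis and vertical below 0.1 rad)) or ((horizontal distance between round_bottle_a_center and round_stand_2_well below 0.012 m and z of round_bottle_a_center in the frame of round_stand_2_well below 0.039 m and angle between round_bottle_a_center's own z axis and vertical below 0.1 rad) and (horizontal distance between round_bottle_b_center and round_stand_1_well below 0.012 m and z of round_bottle_b_center in the frame of round_stand_1_well below 0.039 m and angle between round_bottle_b_center's own z axis and vertical below 0.1 rad))) and linear speed of each of square_bottle, round_bottle_a, round_bottle_b, glue below 0.03 m/s and angular speed of each of square_bottle, round_bottle_a, round_bottle_b, glue below 0.5 rad/s); the robot touches nothing.
It fails at once if a bottle or the glue stick is tipped over (leans more than 40 degrees) (angle between any of square_bottle_center, round_bottle_a_center, round_bottle_b_center, glue_center's own z axis and vertical above 0.7 rad).
It fails at once if a bottle or the glue stick is dropped (falls freely by more than about 25 mm) or knocked flying ((linear speed of square_bottle above 0.7 m/s and contact force between the fingers and square_bottle below 0.01 N) or (linear speed of round_bottle_a above 0.7 m/s and contact force between the fingers and round_bottle_a below 0.01 N) or (linear speed of round_bottle_b above 0.7 m/s and contact force between the fingers and round_bottle_b below 0.01 N) or (linear speed of glue above 0.7 m/s and contact force between the fingers and glue below 0.01 N)).
It fails at once if the tall jar or the red tube is shifted by more than 20 mm (distance of any of tall_jar, red_tube from where it was at the start of the episode above 0.02 m).
It also fails if it takes over 102 s, if anything falls off the work surface, if the arm or the gripper's body presses on something with over 40 N, if the wrist force passes 120 N, or if a joint passes its speed limit or range.

## Robot

A 6-joint arm with a two-finger parallel gripper is mounted at the origin on a cart in front of the work surface, level with it; the furniture and walls round the work are solid. World frame = base frame: x ahead of the robot, y to its left, z up, the work surface at z = 0. Lengths are in m, angles in degrees, forces in N, time in s.
With the tool pointing down it reaches from about 0.25 to 0.725 m from the base axis. Payload 9.7 kg.
Tool frame: the origin (TCP) lies at the very end of the fingers, on their centre line; the grasp point (between the pads) lies 19 mm behind it (bot.hold_point_z is the distance from the TCP to the grasp point, in m); z points along the fingers, y is the line along which they close (so a half turn about z gives the same grasp; the last joint's range is limited). The gripper opens to 85 mm and grips with 20 to 120 N. Pads are 22 mm wide; open, the fingers measure 114 mm over their backs; the gripper's body (76 mm by 85 mm) begins 54 mm behind the grasp point. The pads swing forward as they close: fully open they stand 13 mm farther back than shut.
Start: joints at [72.766, 4.979, 10.078, 95.1, 0, 90], TCP at [0.163, 0.525, 0.231] pointing down, gripper open.
Joint ranges: [-179.16, 179.16], [-48.56, 103.87], [-65.8, 70.77], [-126.05, 130.52], [-82.76, 87.17], [-180, 180]. Speed limits (degrees/s): [127.2, 127.2, 147.25, 180, 180, 180].

## Interface

Orientations are given as [roll, pitch, yaw] about the fixed x, y, z axes, in that order (R = Rz(yaw) Ry(pitch) Rx(roll)).
In Python, from workcell import bot gives the robot as it stands.
- The arm moves only by the tool play_rows, never from a script. Its argument "targets" is a list of rows, each an object with "grip": the closure in counts, from 0 (fully open) to 255 (shut); "linear": the shift along the world's x, y, z in cm, a list of three; "delta_rot": the turn, a rotation vector about the world's x, y, z in rad, a list of three. A call has 1 to 10 rows; each row is the pose to reach, as a shift and turn from the pose commanded when the call began; what a row does not reach only later rows make up. A row lasts 1/10 s, in which the tool goes at most 50 mm and 8.59 degrees, less where a joint would pass 70% of its speed; a pose out of reach is approached as far as the arm can. A call with a gripper value outside its range is refused whole. The fingers move at their own pace and stop on an object; "force" is the grip in N (left out, the last holds). Time passes only in rows, so rows that repeat a pose let the fingers close. It gives the time, the measured TCP pose, the force, the opening and the grip force at its end, in the units of the state.
- bot.get_obs(): the state, without advancing time (a new reading comes with each control period).
- bot.camera(name): name is "scene" or "top"; returns a dict with "color" (384x512x3 uint8, red, green, blue), "range_z" (384x512 float32, m along the optical axis (not along the pixel's ray), 0 where there is no reading), "fov_y" (degrees; the focal length in pixels is half the picture's height over the tangent of half this angle, whatever the lens; pixels are square), "cx", "cy" (the principal point, pixels), "world_to_cam" (4x4, takes a point from world to camera coordinates). Camera axes: x right, y up, looking along -z (the intrinsics and any distortion apply to the point x, -y, -z); pixel columns grow to the right and rows downward; lengths in m; the calibration is good to about 2 mm. A picture is of the moment at which its call begins.
- bot.job_done(): hands the job in; it is judged then, once.
Trained networks look in a picture, given as the dict that the camera call returned (one of the last four; its "shot" number tells which), for a name from the list of things; names that differ only in an ending like _2 or _b are one class to them, and where a whole thing is asked for, a point or a joint stands for the part that bears it (a point fixed in the world has none). Each returns a list of dicts, best first, with "conf" (0 to 1); they miss things now and then, are a little off and sometimes report something else, mostly with a low value. They report only what shows in the picture. A call takes as long as a camera call. They do not tell look-alikes from the thing itself.
- bot.search_frame(picture, target): "box" ([left, top, right, bottom] in pixels, round what is visible of it).
- bot.trace(picture, target): "pixels" (384x512 bool, what is visible of it) and "box" ([left, top, right, bottom] in pixels, round what is visible of it).
- bot.pinpoint(picture, target): "pixel" ([column, row] in pixels: a listed point, or the origin of a listed thing).
The state is a dict: "time": time; "q": joint angles; "qd": joint speeds; "joint_efforts": joint torques, N m; "ee_pos": TCP position; "tcp_rot": TCP orientation; "wrist_force": force on the tool from outside, world axes, zero at the start; "torque": the same for the moment, N m; "opening": finger opening in m; "grasp_force": force on a finger pad.
Only numpy, scipy, OpenCV 4.12 (cv2) and the standard library are available. Lean on these libraries where they do the work, as an engineer would, in place of code of your own. Each camera call takes 0.05 s, during which the arm holds its last target. There are 200 camera calls.

## Working session

There is one attempt and no reset: what is moved stays moved. The work goes in short steps, Python scripts to look and compute and a tool call to move; the robot and the scene stay as the last step left them, time stands still between calls to the robot, and variables do not carry over. Pictures are saved under pics/ and viewed, at most 14 in all, crops included, and the job is handed in when it is done.

Besides the shell and the picture viewer there is one more tool, called after "Request:" as name(argument=value, ...) on one line, values as JSON. play_rows: Moves the arm, as the interface text tells. Its arguments: {"type":"object","properties":{"targets":{"type":"array","items":{"type":"object","properties":{"grip":{"type":"number"},"linear":{"type":"array","items":{"type":"number"}},"delta_rot":{"type":"array","items":{"type":"number"}}}}},"force":{"type":"number"}},"required":["targets"]}

```bash
mkdir -p pics
cat > h.py <<'E'
import numpy as np, cv2
from workcell import bot
def f(p): return p["color"].shape[0]/2/np.tan(np.radians(p["fov_y"])/2)
def cloud(p):
    d=p["range_z"]; v,u=np.mgrid[:d.shape[0],:d.shape[1]]
    F=f(p); c=np.stack([(u-p["cx"])*d/F,-(v-p["cy"])*d/F,-d,np.ones_like(d)],-1)
    w=c@np.linalg.inv(p["world_to_cam"]).T
    return w[...,:3]
def save(p,n): cv2.imwrite(n,p["color"][...,::-1])
def ray(p,px,z):
    """intersect the pixel's ray with height z"""
    M=np.linalg.inv(p["world_to_cam"]);F=f(p)
    d=M[:3,:3]@np.array([(px[0]-p["cx"])/F,-(px[1]-p["cy"])/F,-1]);o=M[:3,3]
    return o+d*(z-o[2])/d[2]
E
python3 - <<'E'
from h import *
for n in("top","scene"):
    p=bot.camera(n); save(p,f"pics/{n}0.png"); print(n,{k:v for k,v in p.items() if k not in("color","range_z")})
    for t,z in (("square_bottle_center",.029),("round_bottle_a_center",.035),("glue_center",.046),("square_stand_well",.005),("round_stand_1_well",.005),("narrow_stand_well",.005),("tall_jar",0),("red_tube",0)):
        for r in bot.pinpoint(p,t): print(t,round(r["conf"],2),np.round(r["pixel"]),np.round(ray(p,r["pixel"],z),3))
print(bot.get_obs())
E
```

```text
top {'fov_y': 46.24533470772657, 'cx': 250.6711370379502, 'cy': 197.00923194917033, 'world_to_cam': array([[ 0.02964336, -0.99941441,  0.01709102, -0.00704347],
       [ 0.99457532,  0.03119677,  0.0992305 , -0.50251874],
       [-0.09970557,  0.01405678,  0.99491769, -1.34498022],
       [ 0.        ,  0.        ,  0.        ,  1.        ]]), 'shot': 1}
square_bottle_center 0.57 [158. 213.] [0.445 0.285 0.029]
round_bottle_a_center 0.53 [221. 166.] [0.593 0.1   0.035]
round_bottle_a_center 0.29 [269. 218.] [ 0.44  -0.049  0.035]
glue_center 0.68 [276. 161.] [ 0.613 -0.066  0.046]
glue_center 0.62 [335. 220.] [ 0.439 -0.245  0.046]
glue_center 0.47 [351. 238.] [ 0.387 -0.295  0.046]
square_stand_well 0.93 [164. 160.] [0.611 0.282 0.005]
round_stand_1_well 0.56 [209. 218.] [0.436 0.134 0.005]
narrow_stand_well 0.81 [336. 162.] [ 0.622 -0.254  0.005]
narrow_stand_well 0.39 [207. 218.] [0.436 0.139 0.005]
tall_jar 0.91 [111. 186.] [0.524 0.441 0.   ]
red_tube 0.66 [381. 192.] [ 0.533 -0.397  0.   ]
scene {'fov_y': 43.82676575423346, 'cx': 252.52052549148928, 'cy': 194.7207183751862, 'wo
[... 878 characters left out ...]
77. 233.] [ 0.621  0.279 -0.   ]
{'time': 0.9, 'q': array([ 7.27662450e+01,  4.97788145e+00,  1.00793929e+01,  9.50998254e+01,
       -5.23121363e-04,  8.99997492e+01]), 'qd': array([-0.0474682 , -0.00884932, -0.06581352,  0.11697181, -0.03013144,
       -0.0140542 ]), 'joint_efforts': array([-8.23768314e-04, -5.20091414e+01,  4.64863515e+01,  1.14667218e-03,
        1.21345224e-04,  3.96056521e-06]), 'ee_pos': array([0.16295143, 0.52530647, 0.23130449]), 'tcp_rot': array([1.79998314e+02, 5.23128742e-04, 1.62766496e+02]), 'wrist_force': array([ 0.92699822, -0.02279389, -0.08744649]), 'torque': array([ 0.00766614, -0.0209842 ,  0.00453354]), 'grasp_force': 0.0, 'opening': 0.08548276327992876}
```

View pics/top0.png

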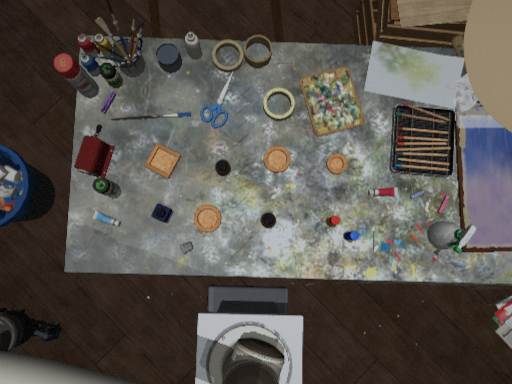

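View pics/scene0.png

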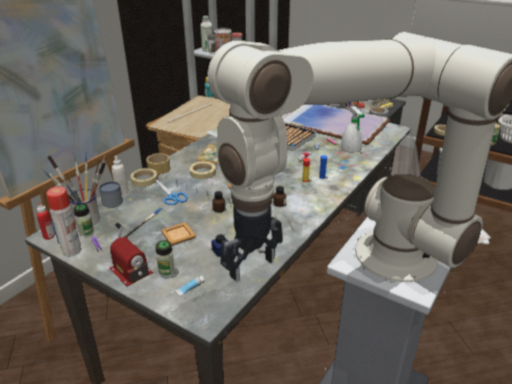

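The top view shows the square bottle at (161,213), round bottles at (222,167) and (268,220), the red-capped glue at (334,221) and its blue look-alike at (352,236). The stands are the square at (163,161), rounds at (208,218) and (277,159), and the narrow one at (337,164). The jar is at (103,186) and the tube at (383,192). Next I'll refine these positions from depth.

```bash
cat > m.py <<'E'
from h import *
def fit(w,xy,r,z0,z1):
    m=(np.hypot(w[...,0]-xy[0],w[...,1]-xy[1])<r)&(w[...,2]>z0)&(w[...,2]<z1)
    q=w[m]
    if len(q)<4: return None
    return np.r_[(q[:,:2].min(0)+q[:,:2].max(0))/2,np.median(q[:,2])],q[:,:2].mean(0),np.ptp(q[:,:2],axis=0),len(q),cv2.minAreaRect((q[:,:2]*1000).astype(np.float32))
if __name__=="__main__":
    np.set_printoptions(precision=4,suppress=True)
    p=bot.camera("top"); w=cloud(p)
    c=p["color"]
    big=cv2.resize(c[130:260,85:400],None,fx=2.5,fy=2.5,interpolation=cv2.INTER_CUBIC); cv2.imwrite("pics/crop1.png",big[...,::-1])
    L=[("sqb cap",(161,213),.028,.05,.07),("sqb body",(161,213),.04,.03,.048),("A cap",(222,167),.04,.06,.08),("B cap",(268,220),.04,.06,.08),("glue",(334,221),.04,.08,.1),("blue",(352,236),.04,.02,.12),
    ("sqst",(163,161),.07,.009,.016),("r1",(208,218),.06,.009,.016),("r2",(277,159),.06,.009,.016),("nar",(337,164),.05,.009,.016),("jar",(103,186),.06,.09,.12),("tube",(383,192),.06,.012,.03)]
    for n,px,r,a,b in L:
        print(n,fit(w,ray(p,px,(a+b)/2),r,a,b), "raw",w[px[1],px[0]])
    for t in("square_stand_well","round_stand_1_well","narrow_stand_well","square_bottle_center"):
        for q in bot.trace(p,t):
            ys,xs=np.nonzero(q["pixels"]); pts=np.array([ray(p,(u,v),.012)[:2] for u,v in zip(xs,ys)])
            print(t,round(q["conf"],2),q["box"],pts.mean(0),cv2.minAreaRect((pts*1000).astype(np.float32)))
E
python3 m.py
```

```text
sqb cap (array([0.4448, 0.2773, 0.0582]), array([0.4454, 0.2769]), array([0.0267, 0.027 ]), 77, ((445.05078125, 276.8160400390625), (27.007369995117188, 26.215118408203125), 6.54278564453125)) raw [0.4434 0.2717 0.0598]
sqb body (array([0.4446, 0.277 , 0.0413]), array([0.4441, 0.2746]), array([0.0539, 0.0553]), 157, ((445.4630432128906, 277.3434143066406), (45.63001251220703, 45.259830474853516), 65.29412078857422)) raw [0.4434 0.2717 0.0598]
A cap (array([0.5895, 0.0985, 0.0683]), array([0.5891, 0.0989]), array([0.0267, 0.0268]), 75, ((589.6036987304688, 98.38694763183594), (26.728946685791016, 26.598594665527344), 2.2926025390625)) raw [0.584  0.0963 0.0742]
B cap (array([ 0.4335, -0.0439,  0.0688]), array([ 0.4337, -0.0442]), array([0.0268, 0.024 ]), 74, ((433.4332275390625, -43.84900665283203), (26.788436889648438, 23.91560935974121), 0.9415284395217896)) raw [ 0.4317 -0.0437  0.073 ]
glue (array([ 0.4366, -0.2363,  0.0925]), array([ 0.4363, -0.2357]), array([0.0236, 0.0258]), 72, ((436.4053955078125, -236.01707458496094), (25.4746150970459, 23.789636611938477), 86.22724914550781
[... 1941 characters left out ...]
 1.735407829284668)
round_stand_1_well 0.86 [196.9, 205.7, 219.9, 237.6] [0.4318 0.1399] ((432.2560729980469, 139.49517822265625), (82.450927734375, 81.7385025024414), 47.05120086669922)
narrow_stand_well 0.85 [326.1, 155.2, 348.6, 173.5] [ 0.6141 -0.2549] ((613.7528686523438, -255.52488708496094), (59.793067932128906, 59.39094543457031), 1.889275074005127)
narrow_stand_well 0.6 [192.6, 206.7, 218.7, 233.5] [0.4332 0.139 ] ((433.740478515625, 139.59117126464844), (82.65422058105469, 79.40739440917969), 2.0864288806915283)
square_bottle_center 0.77 [150.4, 202.3, 174.5, 222.8] [0.4469 0.2804] ((446.83880615234375, 280.2544250488281), (49.783363342285156, 44.78837585449219), 65.32905578613281)
```

View pics/crop1.png

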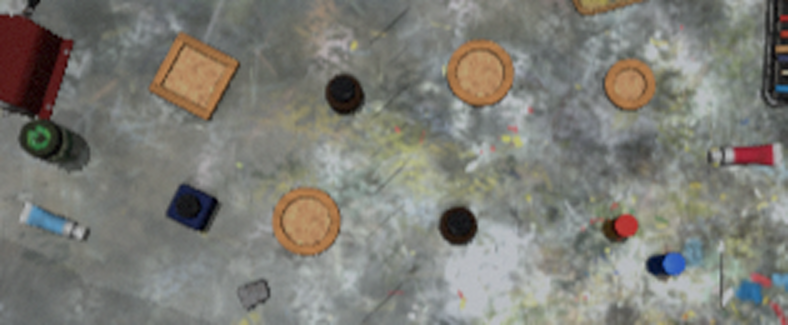

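Request:
play_rows(targets=[{"linear": [3.5,-3.1,-1],"delta_rot": [0,0,-0.02],"grip": 0},{"linear": [7,-6.2,-2],"delta_rot": [0,0,-0.04],"grip": 0},{"linear": [10.5,-9.3,-3],"delta_rot": [0,0,-0.06],"grip": 0},{"linear": [14,-12.4,-4],"delta_rot": [0,0,-0.08],"grip": 0},{"linear": [17.5,-15.5,-5],"delta_rot": [0,0,-0.1],"grip": 0},{"linear": [21,-18.6,-6],"delta_rot": [0,0,-0.131],"grip": 0},{"linear": [24.5,-21.7,-7],"delta_rot": [0,0,-0.131],"grip": 0},{"linear": [28.2,-24.8,-8.1],"delta_rot": [0,0,-0.131],"grip": 0},{"linear": [28.2,-24.8,-8.1],"delta_rot": [0,0,-0.131],"grip": 0},{"linear": [28.2,-24.8,-8.1],"delta_rot": [0,0,-0.131],"grip": 0}], force=40)

```text
time: 2.15
ee_pos: [0.4454, 0.2764, 0.1499]
tcp_rot: [-180.0, -0.0, 155.1]
wrist_force: [0.1, -0.6, 0.0]
opening: 0.0852
grasp_force: 0.0
```

Request:
play_rows(targets=[{"linear": [0,0.05,-3],"grip": 0},{"linear": [0,0.05,-6],"grip": 0},{"linear": [0,0.05,-9],"grip": 0},{"linear": [0,0.05,-11],"grip": 0},{"linear": [0,0.05,-13],"grip": 0},{"linear": [0,0.05,-13.9],"grip": 0},{"linear": [0,0.05,-13.9],"grip": 0}])

```text
validation failed for argument at $.ta...
```

Request:
play_rows(targets=[{"linear": [0,0,0],"grip": 60},{"linear": [0,0,0],"grip": 120},{"linear": [0,0,0],"grip": 180},{"linear": [0,0,0],"grip": 255},{"linear": [0,0,0],"grip": 255},{"linear": [0,0,0],"grip": 255},{"linear": [0,0,0],"grip": 255}])

```text
validation failed for argument at $.ta...
```

delta_rot is required in every row.

Request:
play_rows(targets=[{"linear": [0,0.05,-3],"delta_rot": [0,0,0],"grip": 0},{"linear": [0,0.05,-6],"delta_rot": [0,0,0],"grip": 0},{"linear": [0,0.05,-9],"delta_rot": [0,0,0],"grip": 0},{"linear": [0,0.05,-11],"delta_rot": [0,0,0],"grip": 0},{"linear": [0,0.05,-13],"delta_rot": [0,0,0],"grip": 0},{"linear": [0,0.05,-13.9],"delta_rot": [0,0,0],"grip": 0},{"linear": [0,0.05,-13.9],"delta_rot": [0,0,0],"grip": 0}])

```text
time: 2.85
ee_pos: [0.4438, 0.2784, 0.0107]
tcp_rot: [-179.9, -0.1, 155.3]
wrist_force: [0.3, -1.0, 0.9]
opening: 0.0851
grasp_force: 0.0
```

Request:
play_rows(targets=[{"linear": [0,0,0],"delta_rot": [0,0,0],"grip": 60},{"linear": [0,0,0],"delta_rot": [0,0,0],"grip": 120},{"linear": [0,0,0],"delta_rot": [0,0,0],"grip": 180},{"linear": [0,0,0],"delta_rot": [0,0,0],"grip": 255},{"linear": [0,0,0],"delta_rot": [0,0,0],"grip": 255},{"linear": [0,0,0],"delta_rot": [0,0,0],"grip": 255},{"linear": [0,0,0],"delta_rot": [0,0,0],"grip": 255}])

```text
time: 3.55
ee_pos: [0.4456, 0.2783, 0.0126]
tcp_rot: [179.9, 0.1, 155.3]
wrist_force: [-0.6, 0.9, 5.6]
opening: 0.0456
grasp_force: 41.6
```

Request:
play_rows(targets=[{"linear": [0,0,1],"delta_rot": [0,0,0],"grip": 255},{"linear": [0,0,3],"delta_rot": [0,0,0],"grip": 255},{"linear": [0,0,5],"delta_rot": [0,0,0],"grip": 255},{"linear": [2,0.1,5],"delta_rot": [0,0,0],"grip": 255},{"linear": [5,0.3,5],"delta_rot": [0,0,0],"grip": 255},{"linear": [8,0.4,5],"delta_rot": [0,0,0],"grip": 255},{"linear": [11,0.6,5],"delta_rot": [0,0,0],"grip": 255},{"linear": [14,0.7,5],"delta_rot": [0,0,0],"grip": 255},{"linear": [16.4,0.8,5],"delta_rot": [0,0,0],"grip": 255},{"linear": [16.4,0.8,5],"delta_rot": [0,0,0],"grip": 255}])

```text
time: 4.55
ee_pos: [0.6111, 0.2854, 0.0609]
tcp_rot: [-180.0, 0.0, 155.2]
wrist_force: [-1.9, -1.1, -0.9]
opening: 0.0453
grasp_force: 41.2
```

Run:
```python
from h import *
p=bot.camera("scene"); cv2.imwrite("pics/s1.png",cv2.resize(p["color"][150:320,100:340],None,fx=3,fy=3)[...,::-1])
s=bot.get_obs(); print(s["ee_pos"],s["tcp_rot"],s["grasp_force"],s["opening"],s["time"])
```

```text
[0.60972667 0.28543167 0.06101248] [-1.79966537e+02 -2.41165504e-02  1.55196520e+02] 41.18629574775696 0.04548213838583335 4.6
```

View pics/s1.png

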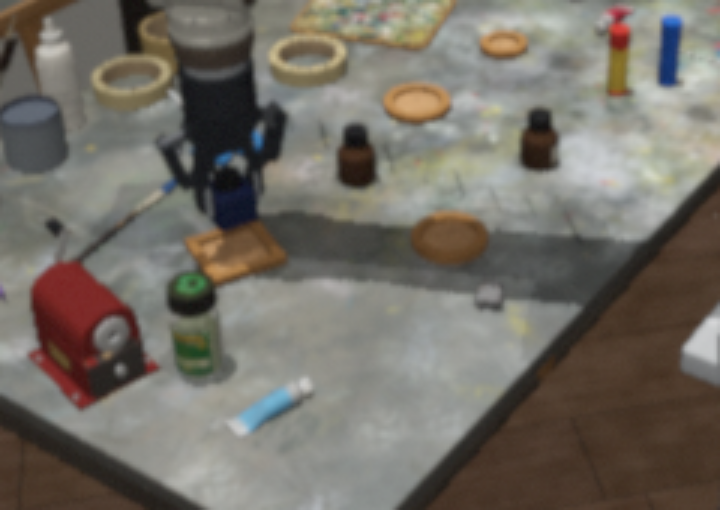

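The bottle is held upright just above the square stand (crop ~(235,190), stand at (235,248)).

Request:
play_rows(targets=[{"linear": [0,0,-1],"delta_rot": [0,0,0],"grip": 255},{"linear": [0,0,-2.2],"delta_rot": [0,0,0],"grip": 255},{"linear": [0,0,-3.2],"delta_rot": [0,0,0],"grip": 255},{"linear": [0,0,-3.8],"delta_rot": [0,0,0],"grip": 255},{"linear": [0,0,-4.2],"delta_rot": [0,0,0],"grip": 255},{"linear": [0,0,-4.4],"delta_rot": [0,0,0],"grip": 255},{"linear": [0,0,-4.45],"delta_rot": [0,0,0],"grip": 255},{"linear": [0,0,-4.45],"delta_rot": [0,0,0],"grip": 255},{"linear": [0,0,-4.45],"delta_rot": [0,0,0],"grip": 255}])

```text
time: 5.5
ee_pos: [0.609, 0.2859, 0.0177]
tcp_rot: [180.0, 0.0, 155.3]
wrist_force: [-2.7, -0.4, 6.4]
opening: 0.0456
grasp_force: 41.8
```

Request:
play_rows(targets=[{"linear": [0,0,0],"delta_rot": [0,0,0],"grip": 110},{"linear": [0,0,0],"delta_rot": [0,0,0],"grip": 90},{"linear": [0,0,0],"delta_rot": [0,0,0],"grip": 60},{"linear": [0,0,0],"delta_rot": [0,0,0],"grip": 30},{"linear": [0,0,0],"delta_rot": [0,0,0],"grip": 0},{"linear": [0,0,0],"delta_rot": [0,0,0],"grip": 0},{"linear": [0,0,0],"delta_rot": [0,0,0],"grip": 0}])

```text
time: 6.2
ee_pos: [0.6089, 0.2858, 0.0167]
tcp_rot: [-180.0, -0.0, 155.3]
wrist_force: [0.4, 0.0, 0.2]
opening: 0.0855
grasp_force: 0.0
```

Request:
play_rows(targets=[{"linear": [0,0,3],"delta_rot": [0,0,0],"grip": 0},{"linear": [0,0,6],"delta_rot": [0,0,0],"grip": 0},{"linear": [0,0,9],"delta_rot": [0,0,0],"grip": 0},{"linear": [0,-2,12],"delta_rot": [0,0,-0.12],"grip": 0},{"linear": [-0.5,-6,12],"delta_rot": [0,0,-0.24],"grip": 0},{"linear": [-1,-10,12],"delta_rot": [0,0,-0.36],"grip": 0},{"linear": [-1.5,-14,12],"delta_rot": [0,0,-0.48],"grip": 0},{"linear": [-2,-18.7,12],"delta_rot": [0,0,-0.6],"grip": 0},{"linear": [-2,-18.7,12],"delta_rot": [0,0,-0.6],"grip": 0},{"linear": [-2,-18.7,12],"delta_rot": [0,0,-0.6],"grip": 0}])

```text
time: 7.2
ee_pos: [0.5891, 0.0979, 0.1371]
tcp_rot: [180.0, 0.0, 120.8]
wrist_force: [0.3, 1.9, -0.4]
opening: 0.0855
grasp_force: 0.0
```

Run:
```python
from h import *
p=bot.camera("scene"); cv2.imwrite("pics/s2.png",cv2.resize(p["color"][150:320,100:340],None,fx=3,fy=3)[...,::-1])
s=bot.get_obs(); print(s["ee_pos"],s["tcp_rot"],s["q"],s["time"])
```

```text
[0.58910381 0.09887099 0.1369903 ] [ 1.79968713e+02 -5.97566325e-03  1.20900848e+02] [9.51922560e+00 1.05793881e+01 5.86422905e+00 8.52578855e+01
 1.69710759e-02 6.86183829e+01] 7.25
```

View pics/s2.png

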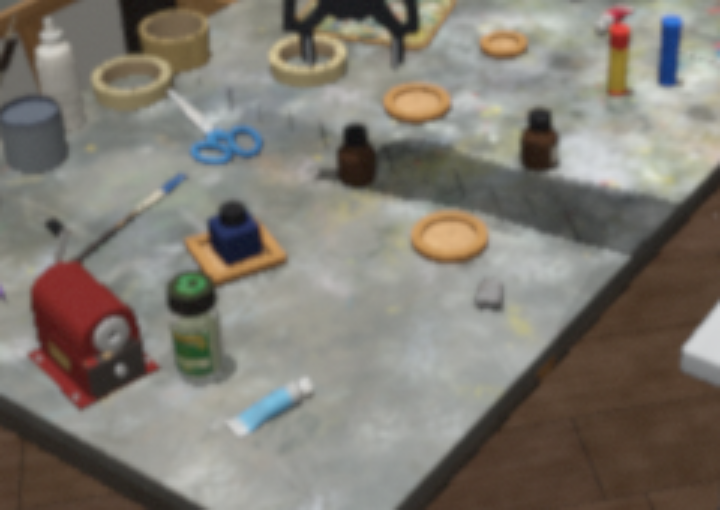

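The square bottle sits upright in its well (crop (235,235)). Next is bottle A.

Request:
play_rows(targets=[{"linear": [0,0,-3],"delta_rot": [0,0,0],"grip": 0},{"linear": [0,0,-6],"delta_rot": [0,0,0],"grip": 0},{"linear": [0,0,-9],"delta_rot": [0,0,0],"grip": 0},{"linear": [0,0,-11],"delta_rot": [0,0,0],"grip": 0},{"linear": [0,0,-12.2],"delta_rot": [0,0,0],"grip": 0},{"linear": [0,0,-12.2],"delta_rot": [0,0,0],"grip": 0}])

```text
time: 7.85
ee_pos: [0.588, 0.0997, 0.0131]
tcp_rot: [-179.9, -0.1, 121.0]
wrist_force: [0.3, 0.3, 0.0]
opening: 0.0853
grasp_force: 0.0
```

Request:
play_rows(targets=[{"linear": [0,0,0],"delta_rot": [0,0,0],"grip": 60},{"linear": [0,0,0],"delta_rot": [0,0,0],"grip": 120},{"linear": [0,0,0],"delta_rot": [0,0,0],"grip": 180},{"linear": [0,0,0],"delta_rot": [0,0,0],"grip": 255},{"linear": [0,0,0],"delta_rot": [0,0,0],"grip": 255},{"linear": [0,0,0],"delta_rot": [0,0,0],"grip": 255},{"linear": [0,0,0],"delta_rot": [0,0,0],"grip": 255}])

```text
time: 8.55
ee_pos: [0.5898, 0.099, 0.0164]
tcp_rot: [179.9, 0.0, 120.9]
wrist_force: [-1.8, 1.7, 6.8]
opening: 0.043
grasp_force: 40.7
```

Request:
play_rows(targets=[{"linear": [0,0,1],"delta_rot": [0,0,0],"grip": 255},{"linear": [0,0,3],"delta_rot": [0,0,0],"grip": 255},{"linear": [0,0,5],"delta_rot": [0,0,0],"grip": 255},{"linear": [-2,0.5,5],"delta_rot": [0,0,0],"grip": 255},{"linear": [-5,1.3,5],"delta_rot": [0,0,0],"grip": 255},{"linear": [-8,2.1,5],"delta_rot": [0,0,0],"grip": 255},{"linear": [-11,2.9,5],"delta_rot": [0,0,0],"grip": 255},{"linear": [-14,3.7,5],"delta_rot": [0,0,0],"grip": 255},{"linear": [-15.5,4.1,5],"delta_rot": [0,0,0],"grip": 255},{"linear": [-15.5,4.1,5],"delta_rot": [0,0,0],"grip": 255}])

```text
time: 9.55
ee_pos: [0.4328, 0.1402, 0.0658]
tcp_rot: [180.0, 0.0, 120.9]
wrist_force: [-0.2, -0.4, 0.2]
opening: 0.043
grasp_force: 40.9
```

Run:
```python
from h import *
p=bot.camera("scene"); cv2.imwrite("pics/s3.png",cv2.resize(p["color"][150:320,100:340],None,fx=3,fy=3)[...,::-1])
s=bot.get_obs(); print(s["ee_pos"],s["tcp_rot"],s["grasp_force"],s["opening"],s["time"])
```

```text
[0.43398782 0.14003786 0.06574631] [1.79911285e+02 2.90699521e-02 1.20936068e+02] 40.93760299418136 0.04326653707940676 9.6
```

View pics/s3.png

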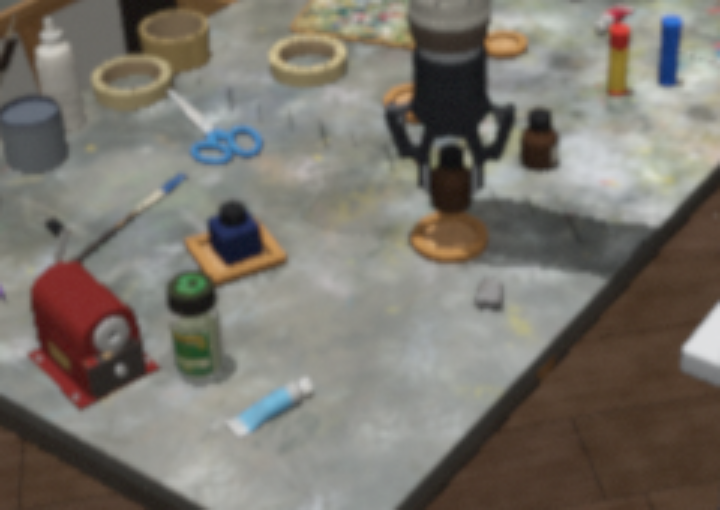

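Bottle A is upright over round stand 1 (crop (450,185) over (450,238)). Lowering it now, then releasing and going to B.

Request:
play_rows(targets=[{"linear": [0,0,-1],"delta_rot": [0,0,0],"grip": 255},{"linear": [0,0,-2.2],"delta_rot": [0,0,0],"grip": 255},{"linear": [0,0,-3.2],"delta_rot": [0,0,0],"grip": 255},{"linear": [0,0,-3.8],"delta_rot": [0,0,0],"grip": 255},{"linear": [0,0,-4.2],"delta_rot": [0,0,0],"grip": 255},{"linear": [0,0,-4.4],"delta_rot": [0,0,0],"grip": 255},{"linear": [0,0,-4.45],"delta_rot": [0,0,0],"grip": 255},{"linear": [0,0,-4.45],"delta_rot": [0,0,0],"grip": 255},{"linear": [0,0,-4.45],"delta_rot": [0,0,0],"grip": 255}])

```text
time: 10.5
ee_pos: [0.4339, 0.1397, 0.0213]
tcp_rot: [180.0, 0.0, 120.9]
wrist_force: [-5.7, -1.8, 10.2]
opening: 0.0433
grasp_force: 41.9
```

Request:
play_rows(targets=[{"linear": [0,0,0],"delta_rot": [0,0,0],"grip": 110},{"linear": [0,0,0],"delta_rot": [0,0,0],"grip": 90},{"linear": [0,0,0],"delta_rot": [0,0,0],"grip": 60},{"linear": [0,0,0],"delta_rot": [0,0,0],"grip": 30},{"linear": [0,0,0],"delta_rot": [0,0,0],"grip": 0},{"linear": [0,0,0],"delta_rot": [0,0,0],"grip": 0},{"linear": [0,0,0],"delta_rot": [0,0,0],"grip": 0}])

```text
time: 11.2
ee_pos: [0.434, 0.1398, 0.0203]
tcp_rot: [-180.0, -0.0, 120.9]
wrist_force: [-0.2, -0.2, 0.6]
opening: 0.0854
grasp_force: 0.0
```

Request:
play_rows(targets=[{"linear": [0,0,3],"delta_rot": [0,0,0],"grip": 0},{"linear": [0,0,6],"delta_rot": [0,0,0],"grip": 0},{"linear": [0,0,9],"delta_rot": [0,0,0],"grip": 0},{"linear": [0,-2,12],"delta_rot": [0,0,0],"grip": 0},{"linear": [0,-6,12],"delta_rot": [0,0,0],"grip": 0},{"linear": [0,-10,12],"delta_rot": [0,0,0],"grip": 0},{"linear": [0,-14,12],"delta_rot": [0,0,0],"grip": 0},{"linear": [0,-18.4,12],"delta_rot": [0,0,0],"grip": 0},{"linear": [0,-18.4,12],"delta_rot": [0,0,0],"grip": 0},{"linear": [0,-18.4,12],"delta_rot": [0,0,0],"grip": 0}])

```text
time: 12.2
ee_pos: [0.4339, -0.045, 0.1403]
tcp_rot: [180.0, -0.0, 120.7]
wrist_force: [0.6, -0.2, -0.3]
opening: 0.0855
grasp_force: 0.0
```

Request:
play_rows(targets=[{"linear": [0,0,-3],"delta_rot": [0,0,0],"grip": 0},{"linear": [0,0,-6],"delta_rot": [0,0,0],"grip": 0},{"linear": [0,0,-9],"delta_rot": [0,0,0],"grip": 0},{"linear": [0,0,-11],"delta_rot": [0,0,0],"grip": 0},{"linear": [0,0,-12.5],"delta_rot": [0,0,0],"grip": 0},{"linear": [0,0,-12.5],"delta_rot": [0,0,0],"grip": 0}])

```text
time: 12.8
ee_pos: [0.4326, -0.0428, 0.0133]
tcp_rot: [-179.8, -0.1, 121.0]
wrist_force: [-0.7, -0.7, 0.0]
opening: 0.0853
grasp_force: 0.0
```

Request:
play_rows(targets=[{"linear": [0,0,0],"delta_rot": [0,0,0],"grip": 60},{"linear": [0,0,0],"delta_rot": [0,0,0],"grip": 120},{"linear": [0,0,0],"delta_rot": [0,0,0],"grip": 180},{"linear": [0,0,0],"delta_rot": [0,0,0],"grip": 255},{"linear": [0,0,0],"delta_rot": [0,0,0],"grip": 255},{"linear": [0,0,0],"delta_rot": [0,0,0],"grip": 255},{"linear": [0,0,0],"delta_rot": [0,0,0],"grip": 255}])

```text
time: 13.5
ee_pos: [0.4348, -0.0441, 0.0167]
tcp_rot: [179.9, 0.0, 120.9]
wrist_force: [-1.0, 1.3, 6.2]
opening: 0.0423
grasp_force: 40.6
```

Request:
play_rows(targets=[{"linear": [0,0,1],"delta_rot": [0,0,0],"grip": 255},{"linear": [0,0,3],"delta_rot": [0,0,0],"grip": 255},{"linear": [0,0,5],"delta_rot": [0,0,0],"grip": 255},{"linear": [3,-0.4,5],"delta_rot": [0,0,0],"grip": 255},{"linear": [6.5,-0.9,5],"delta_rot": [0,0,0],"grip": 255},{"linear": [10,-1.4,5],"delta_rot": [0,0,0],"grip": 255},{"linear": [13.5,-1.9,5],"delta_rot": [0,0,0],"grip": 255},{"linear": [17,-2.3,5],"delta_rot": [0,0,0],"grip": 255},{"linear": [19.1,-2.6,5],"delta_rot": [0,0,0],"grip": 255},{"linear": [19.1,-2.6,5],"delta_rot": [0,0,0],"grip": 255}])

```text
time: 14.5
ee_pos: [0.627, -0.0705, 0.0652]
tcp_rot: [180.0, 0.0, 120.9]
wrist_force: [-1.3, 1.3, -0.0]
opening: 0.0425
grasp_force: 40.9
```

Run:
```python
from h import *
p=bot.camera("scene"); cv2.imwrite("pics/s4.png",cv2.resize(p["color"][140:280,170:350],None,fx=4,fy=4)[...,::-1])
s=bot.get_obs(); print(s["ee_pos"],s["tcp_rot"],s["grasp_force"],s["opening"],s["time"])
```

```text
[ 0.62555917 -0.0703696   0.06524769] [-1.79972392e+02 -1.25756151e-02  1.20871789e+02] 40.910704401921976 0.04218127942236584 14.55
```

View pics/s4.png

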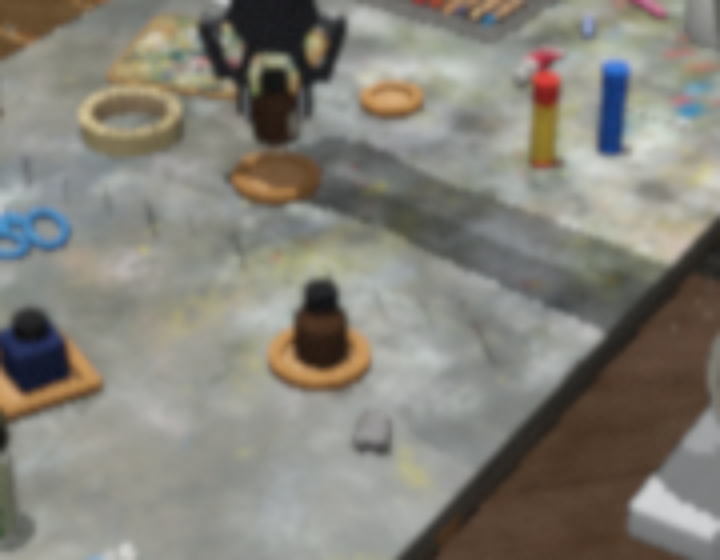

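Bottle A is settled upright in stand 1 (crop (320,330)), and B hangs upright over stand 2 (275,110).

Request:
play_rows(targets=[{"linear": [0,0,-1],"delta_rot": [0,0,0],"grip": 255},{"linear": [0,0,-2.2],"delta_rot": [0,0,0],"grip": 255},{"linear": [0,0,-3.2],"delta_rot": [0,0,0],"grip": 255},{"linear": [0,0,-3.8],"delta_rot": [0,0,0],"grip": 255},{"linear": [0,0,-4.2],"delta_rot": [0,0,0],"grip": 255},{"linear": [0,0,-4.4],"delta_rot": [0,0,0],"grip": 255},{"linear": [0,0,-4.45],"delta_rot": [0,0,0],"grip": 255},{"linear": [0,0,-4.45],"delta_rot": [0,0,0],"grip": 255},{"linear": [0,0,-4.45],"delta_rot": [0,0,0],"grip": 255}])

```text
time: 15.45
ee_pos: [0.6251, -0.0702, 0.0217]
tcp_rot: [180.0, 0.0, 120.9]
wrist_force: [-3.1, 0.1, 5.8]
opening: 0.0424
grasp_force: 41.5
```

Request:
play_rows(targets=[{"linear": [0,0,0],"delta_rot": [0,0,0],"grip": 110},{"linear": [0,0,0],"delta_rot": [0,0,0],"grip": 90},{"linear": [0,0,0],"delta_rot": [0,0,0],"grip": 60},{"linear": [0,0,0],"delta_rot": [0,0,0],"grip": 30},{"linear": [0,0,0],"delta_rot": [0,0,0],"grip": 0},{"linear": [0,0,0],"delta_rot": [0,0,0],"grip": 0},{"linear": [0,0,0],"delta_rot": [0,0,0],"grip": 0}])

```text
time: 16.15
ee_pos: [0.6249, -0.0702, 0.0208]
tcp_rot: [-180.0, 0.0, 120.9]
wrist_force: [-0.2, 0.8, -0.3]
opening: 0.0856
grasp_force: 0.0
```

Request:
play_rows(targets=[{"linear": [0,0,3],"delta_rot": [0,0,0],"grip": 0},{"linear": [0,0,6],"delta_rot": [0,0,0],"grip": 0},{"linear": [0,0,10],"delta_rot": [0,0,0],"grip": 0},{"linear": [0,0,14],"delta_rot": [0,0,-0.12],"grip": 0},{"linear": [-3,-2.6,14],"delta_rot": [0,0,-0.24],"grip": 0},{"linear": [-6,-5.2,14],"delta_rot": [0,0,-0.36],"grip": 0},{"linear": [-9,-7.9,14],"delta_rot": [0,0,-0.48],"grip": 0},{"linear": [-12,-10.5,14],"delta_rot": [0,0,-0.6],"grip": 0},{"linear": [-15,-13.2,14],"delta_rot": [0,0,-0.7],"grip": 0},{"linear": [-18.8,-16.6,14],"delta_rot": [0,0,-0.7],"grip": 0}])

```text
time: 17.15
ee_pos: [0.4368, -0.236, 0.1608]
tcp_rot: [180.0, 0.0, 80.6]
wrist_force: [-0.4, -0.1, 1.0]
opening: 0.0855
grasp_force: 0.0
```

Request:
play_rows(targets=[{"linear": [0,0,0],"delta_rot": [0,0,0],"grip": 0},{"linear": [0,0,0],"delta_rot": [0,0,0],"grip": 0}])

```text
time: 17.35
ee_pos: [0.4373, -0.2363, 0.1612]
tcp_rot: [179.9, 0.0, 80.6]
wrist_force: [0.3, 0.1, 0.4]
opening: 0.0857
grasp_force: 0.0
```

Run:
```python
from m import *
np.set_printoptions(precision=4,suppress=True)
p=bot.camera("scene"); cv2.imwrite("pics/s5.png",cv2.resize(p["color"][120:260,170:350],None,fx=4,fy=4)[...,::-1])
s=bot.get_obs(); print(s["ee_pos"],s["tcp_rot"],s["q"],s["time"])
p=bot.camera("top"); w=cloud(p)
for xy,z in (((.609,.2855),.055),((.434,.14),.066),((.625,-.07),.066)): print(fit(w,xy,.025,z,.09)[:2])
```

```text
[ 0.4379 -0.2356  0.161 ] [179.9582  -0.0022  80.735 ] [-28.2906  -3.1364  -5.9232  87.1744   0.0158  70.9744] 17.4
(array([0.6084, 0.2844, 0.0627]), array([0.6082, 0.2847]))
(array([0.4333, 0.139 , 0.0738]), array([0.4327, 0.1385]))
(array([ 0.624 , -0.0702,  0.073 ]), array([ 0.6236, -0.0701]))
```

View pics/s5.png

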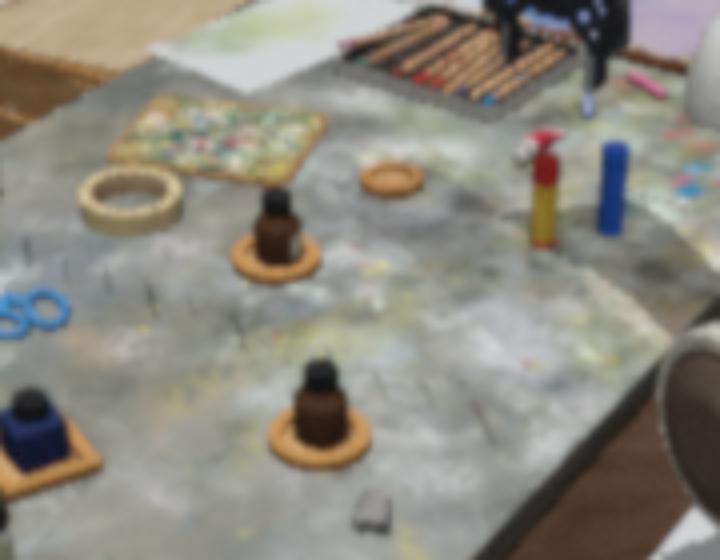

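All three bottles stand in their wells, within 2 mm of centre and at the right height. Now the yellow glue stick (crop (545,195)); the blue one is (613,190).

Request:
play_rows(targets=[{"linear": [0,0,-3],"delta_rot": [0,0,0],"grip": 0},{"linear": [0,0,-6],"delta_rot": [0,0,0],"grip": 0},{"linear": [0,0,-9],"delta_rot": [0,0,0],"grip": 0},{"linear": [0,0,-11],"delta_rot": [0,0,0],"grip": 0},{"linear": [0,0,-12.9],"delta_rot": [0,0,0],"grip": 0},{"linear": [0,0,-12.9],"delta_rot": [0,0,0],"grip": 0}])

```text
time: 18.05
ee_pos: [0.4371, -0.2337, 0.029]
tcp_rot: [-179.8, -0.1, 80.9]
wrist_force: [-0.8, 0.6, 0.4]
opening: 0.0853
grasp_force: 0.0
```

Request:
play_rows(targets=[{"linear": [0,0,0],"delta_rot": [0,0,0],"grip": 60},{"linear": [0,0,0],"delta_rot": [0,0,0],"grip": 120},{"linear": [0,0,0],"delta_rot": [0,0,0],"grip": 150},{"linear": [0,0,0],"delta_rot": [0,0,0],"grip": 180},{"linear": [0,0,0],"delta_rot": [0,0,0],"grip": 210},{"linear": [0,0,0],"delta_rot": [0,0,0],"grip": 255},{"linear": [0,0,0],"delta_rot": [0,0,0],"grip": 255},{"linear": [0,0,0],"delta_rot": [0,0,0],"grip": 255},{"linear": [0,0,0],"delta_rot": [0,0,0],"grip": 255}])

```text
time: 18.95
ee_pos: [0.4379, -0.2357, 0.0326]
tcp_rot: [179.9, 0.0, 80.8]
wrist_force: [-1.9, 1.3, 6.5]
opening: 0.0242
grasp_force: 38.9
```

Request:
play_rows(targets=[{"linear": [0,0,1],"delta_rot": [0,0,0],"grip": 255},{"linear": [0,0,3],"delta_rot": [0,0,0],"grip": 255},{"linear": [0,0,5],"delta_rot": [0,0,0],"grip": 255},{"linear": [3,-0.3,5],"delta_rot": [0,0,0],"grip": 255},{"linear": [6.5,-0.7,5],"delta_rot": [0,0,0],"grip": 255},{"linear": [10,-1,5],"delta_rot": [0,0,0],"grip": 255},{"linear": [13.5,-1.4,5],"delta_rot": [0,0,0],"grip": 255},{"linear": [17,-1.8,5],"delta_rot": [0,0,0],"grip": 255},{"linear": [17.9,-1.9,5],"delta_rot": [0,0,0],"grip": 255},{"linear": [17.9,-1.9,5],"delta_rot": [0,0,0],"grip": 255}])

```text
time: 19.95
ee_pos: [0.6173, -0.2544, 0.0813]
tcp_rot: [-179.9, -0.0, 80.8]
wrist_force: [-0.4, 0.7, -0.6]
opening: 0.0245
grasp_force: 39.4
```

Run:
```python
from h import *
p=bot.camera("scene"); cv2.imwrite("pics/s6.png",cv2.resize(p["color"][110:200,220:350],None,fx=6,fy=6)[...,::-1])
s=bot.get_obs(); print(s["ee_pos"],s["tcp_rot"],s["grasp_force"],s["opening"],s["time"])
```

```text
[ 0.61632494 -0.25444147  0.08156712] [-1.79937586e+02 -9.97374793e-03  8.07859626e+01] 39.41016063094139 0.02482435846922425 20.0
```

View pics/s6.png

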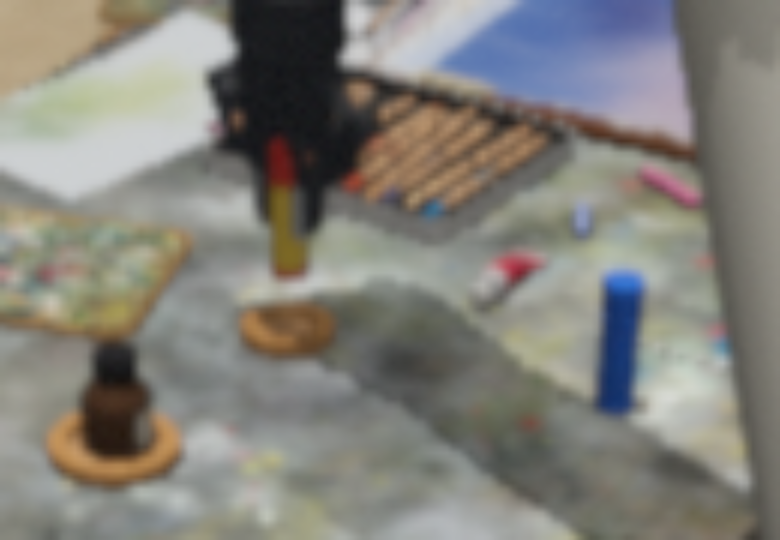

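The glue stick is upright over the narrow stand (crop (290,220) over (287,330)).

Request:
play_rows(targets=[{"linear": [0,0,-1],"delta_rot": [0,0,0],"grip": 255},{"linear": [0,0,-2.2],"delta_rot": [0,0,0],"grip": 255},{"linear": [0,0,-3.2],"delta_rot": [0,0,0],"grip": 255},{"linear": [0,0,-3.8],"delta_rot": [0,0,0],"grip": 255},{"linear": [0,0,-4.2],"delta_rot": [0,0,0],"grip": 255},{"linear": [0,0,-4.4],"delta_rot": [0,0,0],"grip": 255},{"linear": [0,0,-4.45],"delta_rot": [0,0,0],"grip": 255},{"linear": [0,0,-4.45],"delta_rot": [0,0,0],"grip": 255},{"linear": [0,0,-4.45],"delta_rot": [0,0,0],"grip": 255}])

```text
time: 20.9
ee_pos: [0.6169, -0.2547, 0.0377]
tcp_rot: [180.0, 0.0, 80.8]
wrist_force: [-2.2, -0.4, 1.7]
opening: 0.0247
grasp_force: 39.5
```

Request:
play_rows(targets=[{"linear": [0,0,0],"delta_rot": [0,0,0],"grip": 160},{"linear": [0,0,0],"delta_rot": [0,0,0],"grip": 130},{"linear": [0,0,0],"delta_rot": [0,0,0],"grip": 100},{"linear": [0,0,0],"delta_rot": [0,0,0],"grip": 60},{"linear": [0,0,0],"delta_rot": [0,0,0],"grip": 0},{"linear": [0,0,0],"delta_rot": [0,0,0],"grip": 0},{"linear": [0,0,0],"delta_rot": [0,0,0],"grip": 0},{"linear": [0,0,0],"delta_rot": [0,0,0],"grip": 0}])

```text
time: 21.7
ee_pos: [0.6167, -0.2545, 0.0373]
tcp_rot: [-180.0, -0.0, 80.8]
wrist_force: [-0.1, -0.0, -0.3]
opening: 0.0854
grasp_force: 0.0
```

Request:
play_rows(targets=[{"linear": [0,0,2],"delta_rot": [0,0,0],"grip": 0},{"linear": [0,0,5],"delta_rot": [0,0,0],"grip": 0},{"linear": [0,0,9],"delta_rot": [0,0,0],"grip": 0},{"linear": [0,0,13],"delta_rot": [0,0,0],"grip": 0},{"linear": [-4,1,16],"delta_rot": [0,0,0],"grip": 0},{"linear": [-8,3,16],"delta_rot": [0,0,0],"grip": 0},{"linear": [-12,6,16],"delta_rot": [0,0,0],"grip": 0},{"linear": [-16,9,16],"delta_rot": [0,0,0],"grip": 0},{"linear": [-16,9,16],"delta_rot": [0,0,0],"grip": 0},{"linear": [-16,9,16],"delta_rot": [0,0,0],"grip": 0}])

```text
time: 22.7
ee_pos: [0.4564, -0.1642, 0.1982]
tcp_rot: [179.9, 0.0, 80.8]
wrist_force: [-0.1, 0.3, 0.5]
opening: 0.0854
grasp_force: 0.0
```

Run:
```python
from m import *
np.set_printoptions(precision=4,suppress=True)
p=bot.camera("scene"); cv2.imwrite("pics/s7.png",cv2.resize(p["color"][110:260,150:350],None,fx=3.5,fy=3.5)[...,::-1])
p=bot.camera("top"); w=cloud(p)
for xy,a,b in (((.609,.2855),.055,.09),((.434,.14),.066,.09),((.625,-.07),.066,.09),((.6165,-.255),.085,.12),((.515,.44),.09,.12),((.532,-.392),.012,.03)): 
    r=fit(w,xy,.025 if b>.05 else .06,a,b); print(r and r[:2])
```

```text
(array([0.6085, 0.2843, 0.0624]), array([0.6083, 0.285 ]))
(array([0.4335, 0.1388, 0.0737]), array([0.4326, 0.1385]))
(array([ 0.6241, -0.0701,  0.0735]), array([ 0.6236, -0.0703]))
None
(array([0.5152, 0.4404, 0.1047]), array([0.5148, 0.4392]))
None
```

View pics/s7.png

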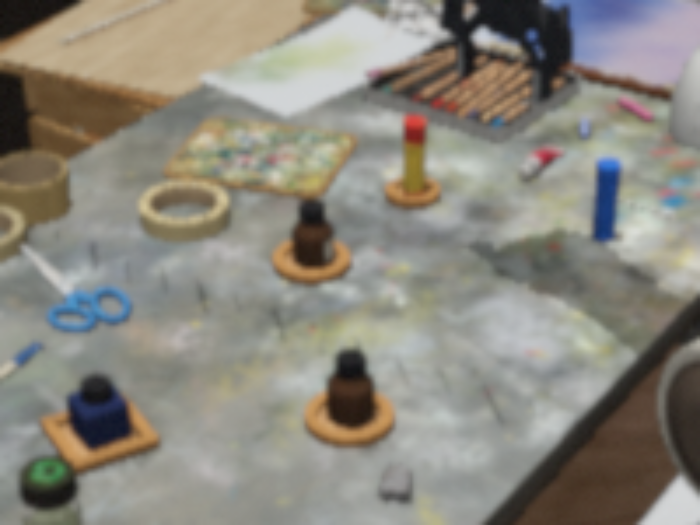

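All four stand upright in their wells; the glue stick is at crop (413,155). The arm hides it in the top view, but the scene view confirms it.

```bash
python3 -c "
from workcell import bot
print(bot.job_done())"
```

```text
the job is handed in; nothing more can be done
None
```

I put the square bottle, both round bottles and the glue stick upright in their matching wells and handed the job in at about 23 s. The hand-in returned no verdict, and I checked the glue stick's final position only in the scene view, because the arm hid it from above.

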